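# Press a pin home with bench locking pliers

### The arm

A 6-joint arm with a two-finger parallel gripper is mounted at the origin on the work surface. World frame = base frame: x ahead of the robot, y to its left, z up, the work surface at z = 0. Lengths are in m, angles in rad, forces in N, time in s.
With the tool pointing down it reaches from about 0.35 to 0.85 m from the base axis. Payload 8.1 kg.
Tool frame: the origin (TCP) lies at the very end of the fingers, on their centre line; the grasp point (between the pads) lies 19 mm behind it; z points along the fingers, y is the line along which they close (so a half turn about z gives the same grasp; the last joint's range is limited). The gripper opens to 93 mm and grips with 3 to 60 N. Pads are 15 mm wide; open, the fingers measure 128 mm over their backs; the gripper's body (75 mm by 188 mm) begins 65 mm behind the grasp point.
Start: joints at [1.124, 0.13, 1.488, -0, 1.523, -0.085], TCP at [0.212, 0.561, 0.219] pointing down, gripper open.
Joint ranges: [-2.96, 2.96], [-0.89, 2.26], [0.02, 2.5], [-1.34, 4.48], [0, 2.73], [-2.66, 2.66]. Speed limits (rad/s): [2.39, 2.39, 2.79, 3.14, 3.14, 3.14].

### API

Orientations are given as a rotation vector (axis times angle).
In Python, from plant import monitor, eyes, ticket gives the robot as it stands.
- The arm moves only by the tool arm_command, never from a script. Its argument "deltas" is a list that holds one entry, the list of rows, each a list of 6 numbers: the shift along the world's x, y, z in cm, then the turn, a rotation vector about the world's x, y, z in degrees. In form: [[[tx, ty, tz, rx, ry, rz], ...]]. A call has 1 to 12 rows; each row shifts and turns the commanded pose from where the row before left it; what a row does not reach is not made up. A row lasts 1/12 s, in which the tool goes at most 41.7 mm and 7.16 degrees, less where a joint would pass 70% of its speed; a pose out of reach is approached as far as the arm can. A call is refused whole if a number of a shift passes 4.17 or a number of a turn 7.16, either way. A call with a gripper value outside its range is refused whole. "gripper" is the opening, from -1 (shut) to 1 (fully open), set as the call begins (left out, the last holds). The fingers move at their own pace and stop on an object; "squeeze" is the grip in N (left out, the last holds). Time passes only in rows, so rows that do not move let the fingers close. It gives the time, the measured TCP pose, the force, the opening and the grip force at its end, in the units of the state.
- monitor.read_state(): the state, without advancing time (a new reading comes with each control period).
- eyes.read_camera(name): name is "side" or "top" or "wrist"; returns the picture (400x640x3 uint8, blue, green, red); there is no depth.
- eyes.camera_model(name): a dict with "fx", "fy", "cx", "cy" (pixels), "rvec" (rotation vector, rad) and "tvec" (3), from world to camera coordinates, as OpenCV has them. Camera axes: x right, y down, z forward; pixel columns grow to the right and rows downward; lengths in m; the calibration is good to about 2 mm. A picture is of the moment at which its call begins: read the wrist's pose just before it. camera_model takes no time and is no camera call; for the wrist camera it gives the pose at the moment of the call.
- ticket.close_job(): hands the job in; it is judged then, once.
The state is a dict: "t": time; "q": joint angles; "dq": joint speeds; "joint_torque": joint torques, N m; "tool_pos": TCP position; "orientation": TCP orientation; "force": force on the tool from outside, world axes, zero at the start; "wrist_torque": the same for the moment, N m; "opening": finger opening in m; "gripper_force": force on a finger pad.
Only numpy, scipy, OpenCV 4.12 (cv2) and the standard library are available. Lean on these libraries where they do the work, as an engineer would, in place of code of your own. Each camera call takes 0.05 s, during which the arm holds its last target. There are 200 camera calls.

### The job

Push the wooden block in the jig's cradle all the way back against the end stop between the jaws of the locking pliers. Squeeze the two handles together until the pliers snap over centre and stay locked, so that the jaw presses the brass pin into the block, then open them again by pulling the release lever outwards. Do it gently, do not push the pin with the gripper, leave the block seated, and do not disturb the other things.

Things in the scene. Friction and masses are not known exactly. Their poses are not given: they have to be found in the camera images.
- clamp: Fixed jig: plywood board 370 x 200 x 18 mm with a wooden cradle and steel locking pliers lying level on a post. Origin: underside of the board, under the pliers' pivot. x points from the handles to the jaws, y from the fixed to the moving handle, z up. Handles and jaws are centred 63 mm above the table, 16 mm tall; only the board (top 18 mm up) is under the handles. Nothing on it is above 82 mm.
- stop (a point): Centre of the rigid steel end stop's face, which looks to +x; clamp frame (40, 0, 63) mm, same axes. From it the cradle runs along +x to x = 152 mm: a channel, floor 45 mm above the table, with 7 mm high wooden lips and the fixed jaw as guides, 1 to 2 mm play each side of the block.
- fixed_grip (a point): Good squeezing place on the fixed handle, at the middle of its bar: clamp frame (-100, -16, 63) mm. The bar is straight along clamp x, 10 mm wide, and ends at x -125 mm (a 22 mm screw end follows). Rigid: keep the squeeze centred so that the gripper does not shove the jig (under 60 N on pliers and jig in all, both fingers added up).
- handle_grip (a point): The matching place on the moving handle (middle of its bar, 10 mm wide, rubber sleeve), 100 mm from its pivot, which lies at clamp (0, 16, 63) mm. The handles are 65 mm wide over their outsides here when open and 42 mm when locked.
- handle (a joint): Angle of the moving handle, rad: 0 sprung open, dead centre 0.185, stop at 0.235 = locked (parallel to the fixed handle). Closing swings its end to clamp -y and closes the jaw on the pin. A spring and the pin oppose it, some 10 to 16 N at handle_grip up to dead centre; past dead centre it snaps on and stays locked, short of that it springs open. Push it with under 30 N.
- lever_tab (a point): Middle of the upright end tab of the release lever (tab 30 mm along clamp x, 10 mm wide, 26 mm tall, 53 to 79 mm above the table). It sticks out beyond the handle ends, between them: clamp frame (-158, 6, 66) mm at rest, 33 mm clear of the bars' ends. Pull it to clamp -y (past the fixed handle's side) to release.
- lever (a joint): Angle of the release lever, rad: 0 at rest, grows as the tab is pulled to clamp -y (78 mm lever arm, pivot at clamp (-80, -6) mm), hard stop at 0.245. It idles for about 0.06, then takes 5 to 8 N at the tab to lift the locked handle back over centre, which has happened by about 0.2 (15 mm of pull); stop pulling when the handle springs open. A spring returns it when let go. Pull with under 20 N.
- block: Loose wooden block 40 (x) x 30 (y) x 36 mm tall in the cradle, 50 to 105 g, 26 to 48 mm away from the stop at the start. Origin: centre of its underside; axes as clamp to within a degree or so. A brass pin stands out of its +y side.
- block_back (a point): Centre of the block's back face (towards the stop); must come to the stop.
- block_front (a point): Centre of the block's outer face (away from the stop, clamp +x side), 18 mm above the cradle floor: the place to push, towards clamp -x, with under 35 N. It slides with under 1 N and meets the stop hard.
- pin (a joint): How far the brass pin is pressed in, m: 0 stands 10 mm proud, 0.010 flush. Starts at 0 to 0.002. It sticks with about 16 N and stays where it is pressed.
- pin_head (a point): Centre of the pin's outer end (10 mm diameter, 18 mm above the cradle floor, points to clamp +y). With the block at the stop it is in front of the moving jaw's pad.
- spare_block: Bystander: a like wooden block without a pin, 40 x 30 x 36 mm, standing on the jig's board beside the cradle on the fixed jaw's side. Origin: centre of underside.
- washer: Bystander: steel washer, 32 mm across, 5 mm thick, lying on the board on the moving jaw's side.
- timer: Bystander: round white kitchen timer, 72 mm across, 39 mm tall, on the table.
- brush: Bystander: paint brush, 180 mm, on the table.
- gourd_pot: Bystander: dark gourd-shaped pot, 100 mm across, 95 mm tall.
- tumbler: Bystander: green glass tumbler, 72 mm across, 100 mm tall.
- paint_plate: Bystander: black plate, 180 mm across, 20 mm tall.
- glue_jar: Bystander: closed jar, 68 mm across, 100 mm tall.
Mind the look-alikes: they are no part of the job. Leave any pink or white look-alike of the block alone.

How it is judged:
By the outcome, as a careful person would: the job done as asked, in the order asked, and still so for the second after the job is handed in, with the robot touching nothing.
It also fails if it takes over 72 s, if anything falls off the work surface, if the arm or the gripper's body presses on something with over 40 N, if the wrist force passes 120 N, or if a joint passes its speed limit or range.

## Working session

There is one attempt and no reset: what is moved stays moved. The work goes in short steps, Python scripts to look and compute and a tool call to move; the robot and the scene stay as the last step left them, time stands still between calls to the robot, and variables do not carry over. Pictures are saved under pics/ and viewed, at most 10 in all, crops included, and the job is handed in when it is done.

Besides the shell and the picture viewer there is one more tool, called as name([rows], argument=value, ...), one row to a line, values as JSON. arm_command: Moves the arm, as the interface text tells. Its arguments: {"type":"object","properties":{"deltas":{"type":"array"},"gripper":{"type":"number"},"squeeze":{"type":"number"}},"required":["deltas"]}

```bash
ls; mkdir -p pics
cat > h.py <<'E'
import numpy as np, cv2
from plant import monitor, eyes, ticket
def cam(n):
    m=eyes.camera_model(n); K=np.array([[m['fx'],0,m['cx']],[0,m['fy'],m['cy']],[0,0,1]])
    return K,np.array(m['rvec'],float),np.array(m['tvec'],float)
def ray(c,uv,z):
    K,r,t=c; R=cv2.Rodrigues(r)[0]; o=-R.T@t; d=R.T@np.linalg.inv(K)@np.array([uv[0],uv[1],1.]); return o+d*(z-o[2])/d[2]
def proj(c,P):
    K,r,t=c; return cv2.projectPoints(np.array(P,float).reshape(-1,3),r,t,K,None)[0][:,0]
E
python3 - <<'E'
from h import *
for n in ("top","side"):
    im=eyes.read_camera(n); cv2.imwrite(f'pics/{n}0.png',im); K,r,t=cam(n); print(n,K[0,0],-cv2.Rodrigues(r)[0].T@t)
s=monitor.read_state(); print({k:np.round(v,3) for k,v in s.items()})
E
```

```text
pics
top 367.57842900201865 [0.44651616 0.03359082 1.16062143]
side 390.65732632316474 [ 0.03957528 -0.7140954   0.86159453]
{'t': np.float64(0.1), 'q': array([ 1.124,  0.131,  1.489,  0.   ,  1.523, -0.085]), 'dq': array([-0.002, -0.001, -0.003,  0.002, -0.001,  0.   ]), 'joint_torque': array([ 1.0000e-03, -5.6134e+01, -4.9309e+01,  7.7000e-02,  2.9000e-02,
       -0.0000e+00]), 'tool_pos': array([0.212, 0.561, 0.218]), 'orientation': array([-5.65e-01, -3.09e+00,  3.00e-03]), 'force': array([ 1.101,  0.117, -0.699]), 'wrist_torque': array([ 0.005,  0.014, -0.052]), 'gripper_force': np.float64(0.0), 'opening': np.float64(0.093)}
```

View pics/top0.png

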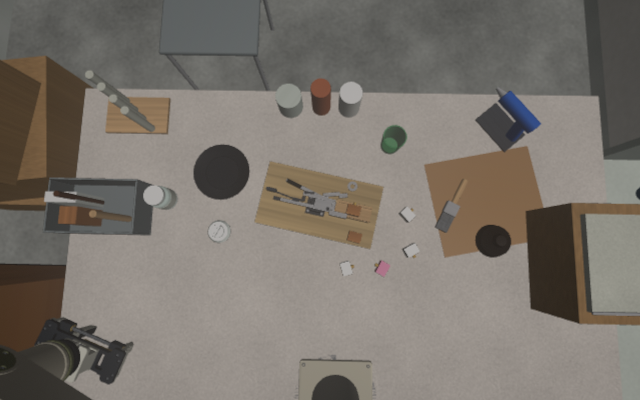

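View pics/side0.png

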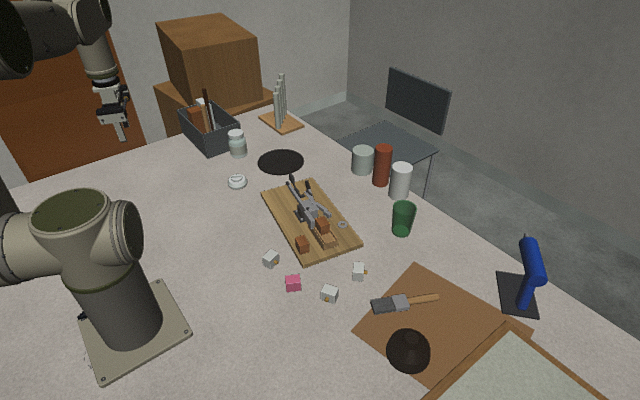

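The top view shows the jig board at about (257-383, 163-248). The jaws point right (world -y), and the moving handle is at (290,184). The block in the cradle is at about (354,210) and the spare at (354,237). The white and pink look-alikes, at (347,268), (383,268), (411,250) and (407,213), are off the jig. I'll enlarge the jig next.

Run:
```python
from h import *
im=cv2.imread('pics/top0.png'); cv2.imwrite('pics/c1.png',cv2.resize(im[155:255,250:390],None,fx=5.7,fy=5.7,interpolation=cv2.INTER_CUBIC))
```

```text
(no output)
```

View pics/c1.png

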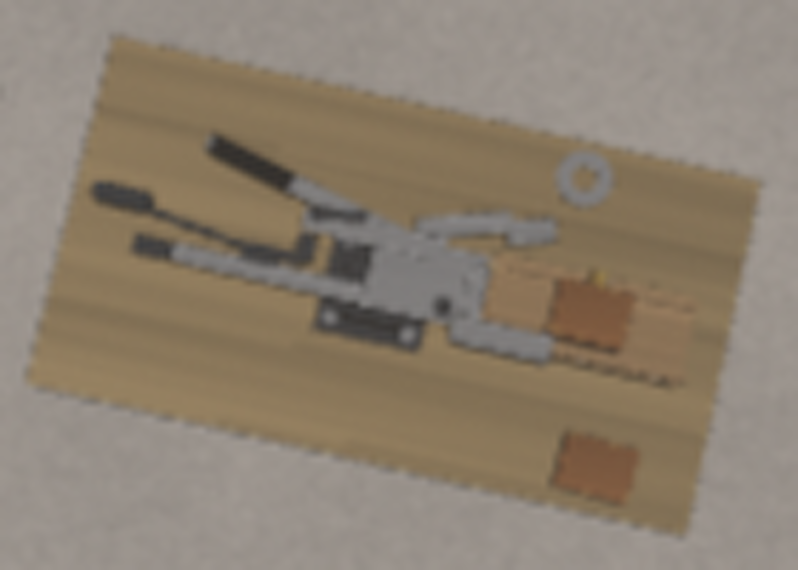

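The enlarged crop shows the board corners at (112,37), (762,180), (688,535) and (27,385). The tab is at (122,195), the fixed bar end at (172,252), its screw tip at (133,242), and the moving handle tip at (210,143). The cradle block is the one with the brass pin at (595,275), as described. The spare, at (595,467), has no pin.

Run:
```python
from h import *
c=cam("top"); f=lambda p,z: ray(c,((p[0]+.5)/5.7-.5+250,(p[1]+.5)/5.7-.5+155),z)
B=[f(p,.018) for p in [(112,37),(762,180),(688,535),(27,385)]]
print(np.round(B,4),[round(float(np.linalg.norm(B[i]-B[(i+1)%4])),4) for i in range(4)])
d1=B[1]-B[0]; d2=B[2]-B[3]; d=(d1+d2)[:2]; ex=d/np.linalg.norm(d); 
print('angles',[np.degrees(np.arctan2(v[1],v[0])) for v in (d1,d2,B[0]-B[3],B[1]-B[2])])
ey=np.array([-ex[1],ex[0]])
# origin estimates
for nm,p,z,cl in [('tab',(122,195),.079,(-158,6)),('barend',(172,252),.071,(-125,-16)),('screw',(133,242),.068,(-147,-16)),('stop?',(485,292),.055,(40,0))]:
    w=f(p,z)[:2]; print(nm,w, 'origin',w-(ex*cl[0]+ey*cl[1])/1000)
print('blk',f((593,314),.081), 'ctr',np.mean(B,0))
```

```text
[[ 0.7087  0.2201  0.018 ]
 [ 0.6347 -0.1418  0.018 ]
 [ 0.4399 -0.1018  0.018 ]
 [ 0.5138  0.2591  0.018 ]] [0.3694, 0.1988, 0.3684, 0.1988]
angles [np.float64(-101.56097266400435), np.float64(-101.57373099702322), np.float64(-11.305544136141679), np.float64(-11.61146092662283)]
tab [0.610447   0.20168285] origin [0.57288678 0.048095  ]
barend [0.58190784 0.17549983] origin [0.57251793 0.0498303 ]
screw [0.58719711 0.19663693] origin [0.57339577 0.04941423]
stop? [0.56566825 0.01063431] origin [0.57368903 0.0498219 ]
blk [ 0.5524977  -0.04482691  0.081     ] ctr [0.57426023 0.05892738 0.018     ]
```

The fit is consistent: the board measures 369 x 199 mm, the clamp origin is about (0.573, 0.0495), and clamp x points at -101.5°. I'll move over the jig for a wrist-camera refinement.

arm_command([
  [[1, -1.3, 1, 0, 0, 0.8], [2, -2.7, 1, 0, 0, 0.8], [2.3, -3.1, 1, 0, 0, 0.8], [2.3, -3.1, 1, 0, 0, 0.8], [2.3, -3.1, 1, 0, 0, 0.8], [2.3, -3.1, 1, 0, 0, 0.8], [2.3, -3.1, 1, 0, 0, 0.8], [2.3, -3.1, 1, 0, 0, 0.8], [2.3, -3.1, 1, 0, 0, 0.8], [2.3, -3.1, 1, 0, 0, 0.8], [2.3, -3.1, 1, 0, 0, 0.8], [2.3, -3.1, 1, 0, 0, 0.4]],
], gripper=-1, squeeze=20)

```text
t: 1.1
tool_pos: [0.4729, 0.2094, 0.3388]
orientation: [-0.314, -3.125, 0.0]
force: [0.5, 0.1, 0.4]
opening: 0.0174
gripper_force: 0.0
```

arm_command([
  [[2.3, -3.1, 1, 0, 0, 0], [2.3, -3.1, 0, 0, 0, 0], [2.3, -3.1, 0, 0, 0, 0], [2.3, -3.1, 0, 0, 0, 0], [1.0, -1.6, 0, 0, 0, 0], [0, 0, 0, 0, 0, 0], [0, 0, 0, 0, 0, 0], [0, 0, 0, 0, 0, 0]],
])

```text
t: 1.77
tool_pos: [0.5739, 0.0717, 0.3483]
orientation: [-0.315, -3.125, -0.001]
force: [0.0, 0.2, -0.3]
opening: 0.0005
gripper_force: 0.0
```

Run:
```python
from h import *
im=eyes.read_camera("wrist"); cv2.imwrite('pics/w1.png',im)
c=cam("wrist"); np.savez('pics/w1.npz',K=c[0],r=c[1],t=c[2])
s=monitor.read_state(); print(s['t'],s['tool_pos'],s['orientation'],s['q'],s['force'],s['opening'])
O=np.array([.573,.0495]);a=np.radians(-101.5);ex=np.array([np.cos(a),np.sin(a)]);ey=np.array([-ex[1],ex[0]])
w=lambda x,y,z:[*(O+(x*ex+y*ey)/1000),z/1000]
for n,p in dict(tab=(-158,6,79),barend=(-125,-16,71),screw=(-147,-16,68),stop=(40,0,63)).items(): print(n,proj(c,w(*p))[0])
```

```text
1.8167 [0.57382533 0.07216356 0.34855114] [-3.14064559e-01 -3.12539024e+00 -5.42907309e-04] [ 3.61919596e-02  5.63648592e-02  1.33276788e+00  4.12093219e-04
  1.75287075e+00 -1.33422602e+00] [0.01002649 0.81717083 0.6598326 ] 0.0005620809164908226
tab [414.85162447 169.38517633]
barend [390.93034307 152.75059173]
screw [406.11431216 152.39980411]
stop [273.92744341 163.18555582]
```

View pics/w1.png

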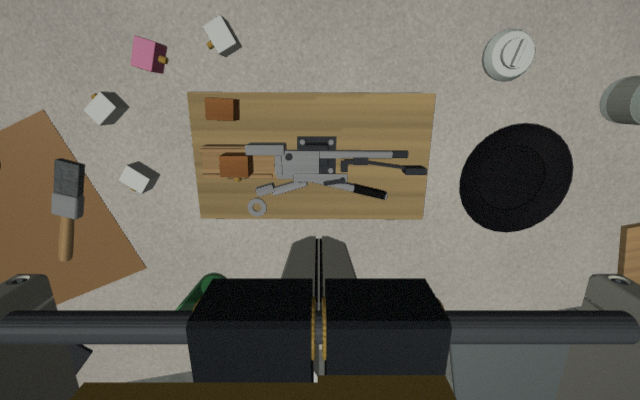

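The wrist view shows the whole jig upright, from (188,92) to (436,220). The block with the pin is at (235,165), the tab at (415,171), and the fixed bar ends near (393,155). I'll enlarge it to refine these.

Run:
```python
from h import *
im=cv2.imread('pics/w1.png'); cv2.imwrite('pics/c2.png',cv2.resize(im[85:230,180:445],None,fx=3,fy=3,interpolation=cv2.INTER_CUBIC))
```

```text
(no output)
```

View pics/c2.png

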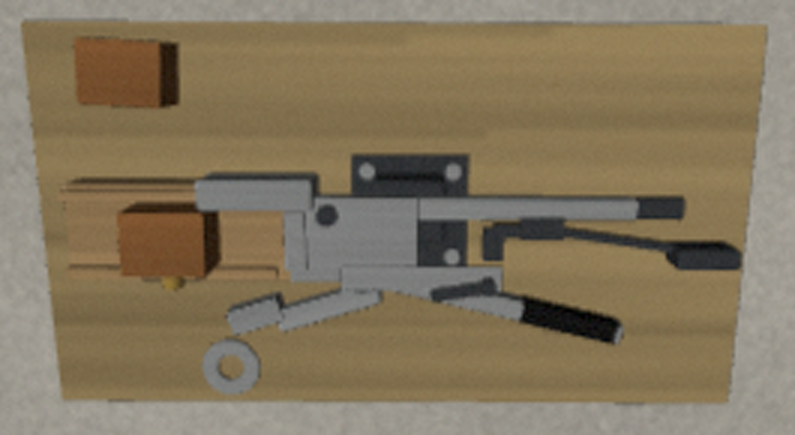

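Run:
```python
from h import *
d=np.load('pics/w1.npz'); c=(d['K'],d['r'],d['t'])
f=lambda p,z: ray(c,((p[0]+.5)/3-.5+180,(p[1]+.5)/3-.5+85),z)
B=np.array([f(p,.018) for p in [(22,22),(768,27),(730,402),(62,402)]])[:,:2]
print(B.round(4),[round(float(np.linalg.norm(B[i]-B[(i+1)%4])),4) for i in range(4)])
g=[np.degrees(np.arctan2(*(v[::-1]))) for v in (B[0]-B[1],B[3]-B[2],B[2]-B[1],B[3]-B[0])];print(g,B.mean(0))
O=np.array([.573,.0495])
for a in (-101.5,):
    a=np.radians(a);ex=np.array([np.cos(a),np.sin(a)]);ey=np.array([-ex[1],ex[0]])
    for n,p,z in [('barend0-125,-16',(638,208),.071),('screwtip -147',(684,208),.068),('handle tip',(620,333),.071),('stop face ~40?',(286,235),.063),('fixed jaw end',(197,192),.071),('fjaw inner',(250,209),.071),
      ('blk top fl',(120,209),.081),('blk top fr',(210,210),.081),('blk nr',(206,276),.081),('blk nl',(121,274),.081),('tab l',(668,246),.079),('tab r',(738,247),.079),('cradle end',(66,240),.045),('lip near',(275,267),.052)]:
        w=f(p,z)[:2]-O; print(n,(1000*np.array([w@ex,w@ey])).round(1))
    w=B.mean(0)-O; print('ctr',w@ex,w@ey)
```

```text
[[ 0.4429 -0.0978]
 [ 0.5189  0.2623]
 [ 0.7125  0.2229]
 [ 0.6381 -0.1396]] [0.368, 0.1975, 0.3702, 0.1996]
[np.float64(-101.92107187203469), np.float64(-101.60167159157714), np.float64(-11.500158038793446), np.float64(-12.108713255543979)] [0.57810104 0.0619635 ]
barend0-125,-16 [-127.1  -14.2]
screwtip -147 [-149.4  -13.7]
handle tip [-122.4   46.5]
stop face ~40? [38.5 -0.3]
fixed jaw end [ 77.8 -22. ]
fjaw inner [ 53.6 -14. ]
blk top fl [111.  -15.7]
blk top fr [ 70.1 -15.2]
blk nr [74.  15.6]
blk nl [113.3  14.6]
tab l [-140.3    2.1]
tab r [-172.7    2.7]
cradle end [150.4   5.5]
lip near [46.  17.8]
ctr -0.013230275382135967 0.0025138096240721864
```

arm_command([
  [[-0.3, -1.9, -0.5, 0, 0, 0], [-0.6, -3.4, -1, 0, 0, 0], [-0.6, -3.4, -2, 0, 0, 0], [-0.6, -3.4, -3, 0, 0, 0], [-0.6, -3.4, -3.5, 0, 0, 0], [-0.3, -1.4, -3.8, 0, 0, 0], [0, 0, -3.8, 0, 0, 0], [0, 0, -3.8, 0, 0, 0], [0, 0, -3.0, 0, 0, 0], [0, 0, -2.0, 0, 0, 0], [0, 0, -1, 0, 0, 0], [0, 0, 0, 0, 0, 0]],
])

```text
t: 2.82
tool_pos: [0.5439, -0.0879, 0.0802]
orientation: [-0.313, -3.122, -0.001]
force: [-0.5, 0.3, 0.1]
opening: 0.0005
gripper_force: 0.0
```

arm_command([
  [[0, 0, -1, 0, 0, 0], [0, 0, -0.7, 0, 0, 0], [0, 0, 0, 0, 0, 0], [0, 0, 0, 0, 0, 0]],
])

```text
t: 3.15
tool_pos: [0.5462, -0.0896, 0.0662]
orientation: [0.315, 3.125, -0.0]
force: [-0.4, -0.5, -0.4]
opening: 0.0004
gripper_force: 0.0
```

```bash
cat >> h.py <<'E'
O=np.array([.574,.050]);a=np.radians(-101.6);ex=np.array([np.cos(a),np.sin(a)]);ey=np.array([-ex[1],ex[0]])
def cl(p): w=np.array(p)[:2]-O; return (1000*np.array([w@ex,w@ey])).round(1)
def w(x,y): return O+(x*ex+y*ey)/1000
def st():
    s=monitor.read_state(); F=np.array(s['force']); print('t',round(s['t'],2),'pos',np.round(s['tool_pos'],4),'clamp',cl(s['tool_pos']),'Fcl',np.round([F[:2]@ex,F[:2]@ey,F[2]],1),'op',round(s['opening'],4),'gf',round(s['gripper_force'],1)); return s
E
python3 - <<'E'
from h import *
st(); print(w(113,0),w(98,0)); im=eyes.read_camera('top'); cv2.imwrite('pics/t2.png',cv2.resize(im[170:255,310:400],None,fx=6,fy=6,interpolation=cv2.INTER_CUBIC))
im=eyes.read_camera('side'); cv2.imwrite('pics/s2.png',cv2.resize(im[180:280,250:370],None,fx=5,fy=5,interpolation=cv2.INTER_CUBIC))
E
```

```text
t 3.15 pos [ 0.5462 -0.0896  0.0662] clamp [142.3   0.8] Fcl [ 0.6 -0.3 -0.4] op 0.0004 gf 0.0
[ 0.55127819 -0.060692  ] [ 0.55429436 -0.04599837]
```

View pics/s2.png

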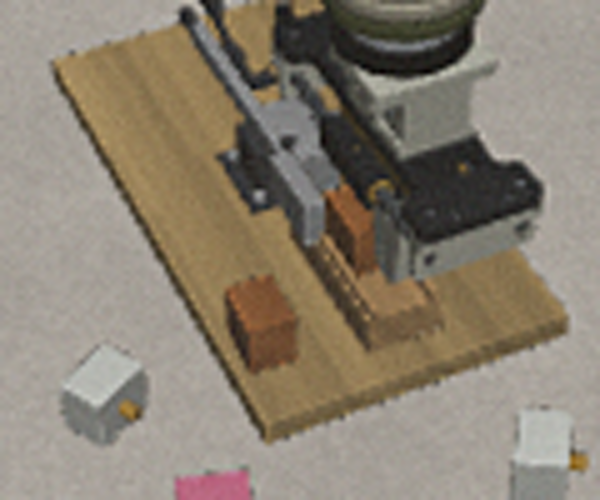

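The side crop shows the closed fingers in the channel at (395,245), just in front of the cradle block at (352,230). I'll lower slightly and push slowly.

arm_command([
  [[0, 0, -0.4, 0, 0, 0], [0, 0, -0.4, 0, 0, 0], [0, 0, 0, 0, 0, 0], [0.06, 0.29, 0, 0, 0, 0], [0.06, 0.29, 0, 0, 0, 0], [0.06, 0.29, 0, 0, 0, 0], [0.06, 0.29, 0, 0, 0, 0], [0.06, 0.29, 0, 0, 0, 0], [0.06, 0.29, 0, 0, 0, 0], [0.06, 0.29, 0, 0, 0, 0], [0.06, 0.29, 0, 0, 0, 0], [0, 0, 0, 0, 0, 0]],
])

```text
t: 4.25
tool_pos: [0.5507, -0.0658, 0.0577]
orientation: [0.315, 3.126, 0.0]
force: [0.0, 0.8, 0.7]
opening: -0.0
gripper_force: 0.0
```

arm_command([
  [[0.04, 0.2, 0, 0, 0, 0], [0.04, 0.2, 0, 0, 0, 0], [0.04, 0.2, 0, 0, 0, 0], [0.04, 0.2, 0, 0, 0, 0], [0.04, 0.2, 0, 0, 0, 0], [0, 0, 0, 0, 0, 0]],
])

```text
t: 4.75
tool_pos: [0.5527, -0.056, 0.0576]
orientation: [0.315, 3.126, 0.0]
force: [-0.5, 1.3, -0.7]
opening: 0.0003
gripper_force: 0.0
```

Run:
```python
from h import *
st()
```

```text
t 4.75 pos [ 0.5527 -0.056   0.0576] clamp [108.1   0.4] Fcl [-1.2 -0.7 -0.7] op 0.0003 gf 0.0
```

arm_command([
  [[0.02, 0.1, 0, 0, 0, 0], [0.02, 0.1, 0, 0, 0, 0], [0.02, 0.1, 0, 0, 0, 0], [0.02, 0.1, 0, 0, 0, 0], [0.02, 0.1, 0, 0, 0, 0], [0.02, 0.1, 0, 0, 0, 0], [0.02, 0.1, 0, 0, 0, 0], [0, 0, 0, 0, 0, 0]],
])

```text
t: 5.42
tool_pos: [0.554, -0.0492, 0.0576]
orientation: [-0.315, -3.126, -0.0]
force: [1.1, 0.5, 0.3]
opening: 0.0006
gripper_force: 0.0
```

Run:
```python
from h import *
st(); im=eyes.read_camera('side'); cv2.imwrite('pics/s3.png',cv2.resize(im[180:260,270:360],None,fx=7,fy=7,interpolation=cv2.INTER_CUBIC))
```

```text
t 5.42 pos [ 0.554  -0.0492  0.0576] clamp [101.2   0.4] Fcl [-0.7  1.   0.3] op 0.0006 gf 0.0
```

View pics/s3.png

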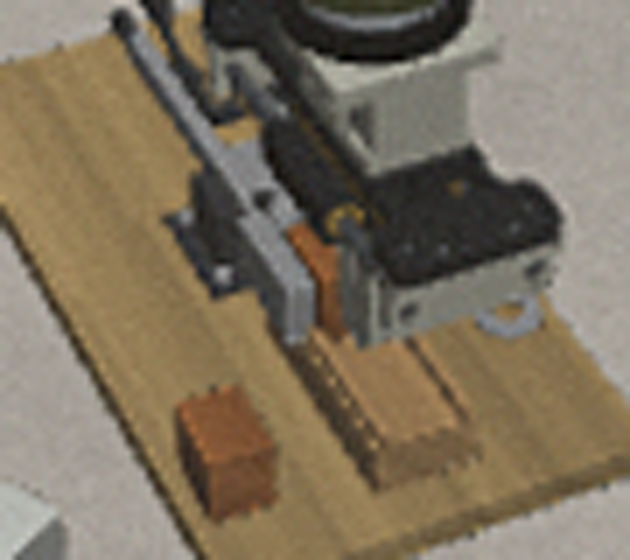

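The side crop shows the block moved back, with its front at about (335,325) just beyond the fixed jaw end at (295,335). I'll keep pushing in small steps until the force rises.

arm_command([
  [[0.01, 0.06, 0, 0, 0, 0], [0.01, 0.06, 0, 0, 0, 0], [0.01, 0.06, 0, 0, 0, 0], [0.01, 0.06, 0, 0, 0, 0], [0, 0, 0, 0, 0, 0]],
])

```text
t: 5.88
tool_pos: [0.5544, -0.0469, 0.0576]
orientation: [-0.315, -3.126, -0.0]
force: [1.0, 0.4, -0.1]
opening: 0.0004
gripper_force: 0.1
```

arm_command([
  [[0.01, 0.05, 0, 0, 0, 0], [0.01, 0.05, 0, 0, 0, 0], [0.0, 0, 0, 0, 0, 0]],
])

```text
t: 6.13
tool_pos: [0.5546, -0.0459, 0.0576]
orientation: [-0.315, -3.126, -0.0]
force: [0.2, 0.0, -0.2]
opening: 0.0007
gripper_force: 0.1
```

arm_command([
  [[0.01, 0.05, 0, 0, 0, 0], [0.01, 0.05, 0, 0, 0, 0], [0.0, 0, 0, 0, 0, 0]],
])

```text
t: 6.38
tool_pos: [0.5548, -0.0449, 0.0576]
orientation: [0.315, 3.126, 0.0]
force: [0.1, 0.8, 0.8]
opening: 0.0006
gripper_force: 0.1
```

arm_command([
  [[0.01, 0.05, 0, 0, 0, 0], [0.01, 0.05, 0, 0, 0, 0], [0.0, 0, 0, 0, 0, 0]],
])

```text
t: 6.63
tool_pos: [0.555, -0.0439, 0.0577]
orientation: [0.315, 3.126, 0.0]
force: [0.4, -0.4, -0.5]
opening: 0.0003
gripper_force: 0.1
```

arm_command([
  [[0.01, 0.05, 0, 0, 0, 0], [0.01, 0.05, 0, 0, 0, 0], [0.0, 0, 0, 0, 0, 0]],
])

```text
t: 6.88
tool_pos: [0.555, -0.0436, 0.0576]
orientation: [-0.316, -3.125, 0.001]
force: [-1.3, -4.7, -0.2]
opening: 0.0006
gripper_force: 2.5
```

arm_command([
  [[0.01, 0.05, 0, 0, 0, 0], [0.01, 0.05, 0, 0, 0, 0], [0.0, 0, 0, 0, 0, 0]],
])

```text
t: 7.13
tool_pos: [0.555, -0.0435, 0.0577]
orientation: [-0.316, -3.125, 0.004]
force: [-3.1, -9.1, 2.2]
opening: 0.0002
gripper_force: 4.8
```

The force rose at 95.6 mm clamp x (9.7 N), so the block is seated. I'll back off, rise, turn 90° and go over the handles.

arm_command([
  [[-0.05, -0.25, 0, 0, 0, 0], [-0.15, -0.6, 0, 0, 0, 0], [-0.15, -0.6, 0, 0, 0, 0], [0, 0, 1, 0, 0, 0], [0, 0, 2.5, 0, 0, 0], [0, 0, 3, 0, 0, 0], [0, 0, 3, 0, 0, 0], [0.2, 0.8, 2.5, 0, 0, -4], [0.4, 1.5, 0, 0, 0, -7], [0.4, 1.5, 0, 0, 0, -7], [0.4, 1.5, 0, 0, 0, -7], [0.4, 1.5, 0, 0, 0, -7]],
])

```text
t: 8.13
tool_pos: [0.5703, 0.0122, 0.1789]
orientation: [1.174, 2.913, 0.001]
force: [-0.2, -0.5, -0.2]
opening: 0.0002
gripper_force: 0.0
```

arm_command([
  [[0.4, 1.5, 0, 0, 0, -7], [0.4, 1.5, 0, 0, 0, -7], [0.4, 1.5, 0, 0, 0, -7], [0.4, 1.5, 0, 0, 0, -7], [0.4, 1.5, 0, 0, 0, -7], [0.4, 1.5, 0, 0, 0, -7], [0.4, 1.5, 0, 0, 0, -7], [0.4, 1.5, 0, 0, 0, -7], [0.4, 1.5, 0, 0, 0, -2], [0, 0, 0, 0, 0, 0], [0, 0, 0, 0, 0, 0]],
], gripper=1)

```text
t: 9.05
tool_pos: [0.6059, 0.147, 0.1782]
orientation: [2.431, 1.99, 0.0]
force: [-0.5, -0.4, -0.1]
opening: 0.0691
gripper_force: 0.0
```

Run:
```python
from h import *
s=st(); r=np.array(s['orientation']); R=cv2.Rodrigues(r)[0]; print('tooly ang',np.degrees(np.arctan2(R[1,1],R[0,1])),'z',R[:,2].round(4)); print('goal',w(-101,12),s['q'])
```

```text
t 9.05 pos [0.6059 0.147  0.1782] clamp [-101.4   11.8] Fcl [ 0.5 -0.4 -0.1] op 0.0691 gf 0.0
tooly ang -11.379813450309692 z [ 3.e-04  1.e-04 -1.e+00]
goal [0.60606377 0.14652417] [1.55762304e-01 2.13632598e-01 1.46932476e+00 6.21876645e-05
 1.45833200e+00 3.54370526e-01]
```

arm_command([
  [[0, 0, 0, 0, 0, 0], [0, 0, 0, 0, 0, 0], [0, 0, 0, 0, 0, 0], [0, 0, -1.5, 0, 0, 0], [0, 0, -2.5, 0, 0, 0], [0, 0, -2.5, 0, 0, 0], [0, 0, -2, 0, 0, 0], [0, 0, -1.5, 0, 0, 0], [0, 0, -1.3, 0, 0, 0], [0, 0, -1.0, 0, 0, 0], [0, 0, -1.0, 0, 0, 0], [0, 0, 0, 0, 0, 0]],
])

```text
t: 10.05
tool_pos: [0.6048, 0.1461, 0.0426]
orientation: [-2.433, -1.986, 0.003]
force: [-0.4, 0.5, -0.0]
opening: 0.0933
gripper_force: 0.0
```

Run:
```python
from h import *
s=st(); im=eyes.read_camera('wrist'); cv2.imwrite('pics/w3.png',im)
```

```text
t 10.05 pos [0.6048 0.1461 0.0426] clamp [-100.3   10.8] Fcl [-0.4 -0.5 -0. ] op 0.0933 gf 0.0
```

View pics/w3.png

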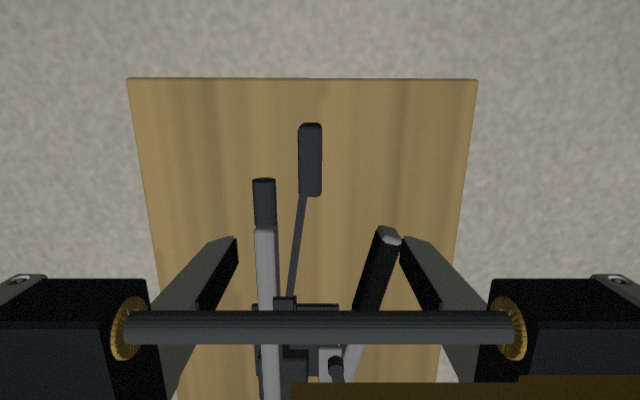

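The wrist view shows the fingers straddling both handles: the fixed bar at (265,260) and the moving sleeve at (375,270), with clearance on both sides. I'll close to just short of contact.

arm_command([
  [[0.05, 0, 0, 0, 0, 0], [0, 0, 0, 0, 0, 0], [0, 0, 0, 0, 0, 0], [0, 0, 0, 0, 0, 0], [0, 0, 0, 0, 0, 0], [0, 0, 0, 0, 0, 0]],
], gripper=0.48, squeeze=22)

```text
t: 10.6
tool_pos: [0.6077, 0.1465, 0.0455]
orientation: [2.432, 1.986, 0.004]
force: [5.2, 0.3, -0.7]
opening: 0.0692
gripper_force: 2.3
```

Run:
```python
from h import *
s=st()
```

```text
t 10.6 pos [0.6077 0.1465 0.0455] clamp [-101.3   13.6] Fcl [-1.4  5.  -0.7] op 0.0692 gf 2.3
```

arm_command([
  [[-0.08, 0.015, 0, 0, 0, 0], [-0.08, 0.015, 0, 0, 0, 0], [0, 0, 0, 0, 0, 0], [0, 0, 0, 0, 0, 0]],
], gripper=0.4)

```text
t: 10.93
tool_pos: [0.6068, 0.1471, 0.0457]
orientation: [2.432, 1.986, 0.006]
force: [8.1, 1.7, -0.9]
opening: 0.0654
gripper_force: 4.4
```

Run:
```python
from h import *
s=st()
```

```text
t 10.93 pos [0.6068 0.1471 0.0457] clamp [-101.8   12.6] Fcl [-3.3  7.6 -0.9] op 0.0654 gf 4.4
```

arm_command([
  [[-0.08, 0.015, 0, 0, 0, 0], [-0.08, 0.015, 0, 0, 0, 0], [-0.08, 0.015, 0, 0, 0, 0], [0, 0, 0, 0, 0, 0]],
], gripper=0.3)

```text
t: 11.27
tool_pos: [0.6041, 0.1477, 0.0457]
orientation: [2.432, 1.986, 0.006]
force: [6.8, 1.0, -0.3]
opening: 0.0605
gripper_force: 3.1
```

Run:
```python
from h import *
s=st()
```

```text
t 11.27 pos [0.6041 0.1477 0.0457] clamp [-101.8    9.8] Fcl [-2.4  6.5 -0.3] op 0.0605 gf 3.1
```

arm_command([
  [[-0.09, 0.018, 0, 0, 0, 0], [-0.09, 0.018, 0, 0, 0, 0], [-0.09, 0.018, 0, 0, 0, 0], [-0.09, 0.018, 0, 0, 0, 0], [0, 0, 0, 0, 0, 0]],
], gripper=0.14)

```text
t: 11.68
tool_pos: [0.6011, 0.1485, 0.0458]
orientation: [2.431, 1.986, 0.007]
force: [11.0, 3.9, -1.8]
opening: 0.0534
gripper_force: 8.7
```

Run:
```python
from h import *
s=st()
```

```text
t 11.68 pos [0.6011 0.1485 0.0458] clamp [-101.9    6.7] Fcl [-6.  10.  -1.8] op 0.0534 gf 8.7
```

arm_command([
  [[-0.09, 0.018, 0, 0, 0, 0], [-0.09, 0.018, 0, 0, 0, 0], [-0.09, 0.018, 0, 0, 0, 0], [-0.09, 0.018, 0, 0, 0, 0], [0, 0, 0, 0, 0, 0]],
], gripper=-0.02)

```text
t: 12.1
tool_pos: [0.5973, 0.1494, 0.0458]
orientation: [2.432, 1.986, 0.007]
force: [10.9, 4.0, -1.2]
opening: 0.0459
gripper_force: 4.2
```

Run:
```python
from h import *
s=st()
```

```text
t 12.1 pos [0.5973 0.1494 0.0458] clamp [-102.     2.8] Fcl [-6.1  9.9 -1.2] op 0.0459 gf 4.2
```

arm_command([
  [[-0.08, 0.015, 0, 0, 0, 0], [-0.08, 0.015, 0, 0, 0, 0], [0, 0, 0, 0, 0, 0], [0, 0, 0, 0, 0, 0]],
], gripper=-0.08)

```text
t: 12.43
tool_pos: [0.5955, 0.1498, 0.0457]
orientation: [2.432, 1.986, 0.007]
force: [8.6, 3.7, -0.4]
opening: 0.0428
gripper_force: 4.0
```

Run:
```python
from h import *
s=st()
```

```text
t 12.43 pos [0.5955 0.1498 0.0457] clamp [-102.1    1. ] Fcl [-5.3  7.6 -0.4] op 0.0428 gf 4.0
```

arm_command([
  [[-0.04, 0.008, 0, 0, 0, 0], [0, 0, 0, 0, 0, 0], [0, 0, 0, 0, 0, 0], [0, 0, 0, 0, 0, 0]],
], gripper=-0.12)

```text
t: 12.77
tool_pos: [0.5954, 0.1498, 0.0458]
orientation: [2.432, 1.986, 0.007]
force: [11.2, 4.3, -1.5]
opening: 0.0419
gripper_force: 17.2
```

Run:
```python
from h import *
s=st()
```

```text
t 12.77 pos [0.5954 0.1498 0.0458] clamp [-102.     0.9] Fcl [-6.5 10.1 -1.5] op 0.0419 gf 17.2
```

The opening of 41.9 mm with both pads loaded matches the locked width of 42 mm. I'll let go, rise, and check that it stays locked.

arm_command([
  [[0, 0, 0, 0, 0, 0], [0, 0, 0, 0, 0, 0], [0, 0, 0, 0, 0, 0], [0, 0, 0, 0, 0, 0], [0, 0, 0, 0, 0, 0], [0, 0, 0, 0, 0, 0], [0, 0, 1, 0, 0, 0], [0, 0, 2, 0, 0, 0], [0, 0, 2.5, 0, 0, 0], [0, 0, 2.5, 0, 0, 0], [0, 0, 1.5, 0, 0, 0], [0, 0, 0, 0, 0, 0]],
], gripper=0.4)

```text
t: 13.77
tool_pos: [0.5961, 0.1495, 0.1455]
orientation: [2.43, 1.985, 0.011]
force: [0.3, 0.8, 0.9]
opening: 0.0652
gripper_force: 0.0
```

Run:
```python
from h import *
s=st(); im=eyes.read_camera('wrist'); cv2.imwrite('pics/w4.png',im)
t=eyes.read_camera('top'); t=cv2.resize(t[170:240,280:380],(640,448),interpolation=cv2.INTER_CUBIC)
cv2.imwrite('pics/w4.png',np.vstack([im[:150],t]))
c=cam('wrist'); np.savez('pics/w4.npz',K=c[0],r=c[1],t=c[2])
```

```text
t 13.77 pos [0.5961 0.1495 0.1455] clamp [-101.9    1.6] Fcl [-0.9  0.1  0.9] op 0.0652 gf 0.0
```

View pics/w4.png

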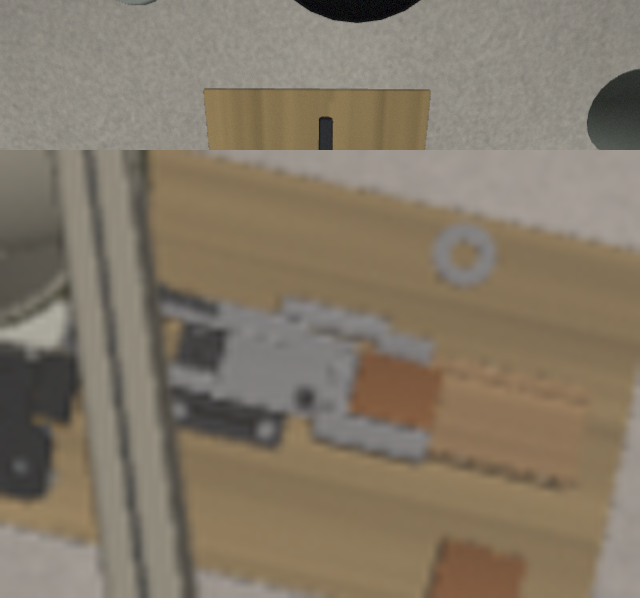

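The top crop shows the moving jaw lying closed against the block's pin side at (405,340). The block at (397,390) is against the stop between the jaws, so it is locked and seated. Next is the release: closed fingers on the +y side of the tab, pulling it to -y.

arm_command([
  [[0.6, 0.7, 0, 0, 0, 0], [1, 1.1, 0, 0, 0, 0], [1, 1.1, 0, 0, 0, 0], [1, 1.1, 0, 0, 0, 0], [0.9, 1.1, 0, 0, 0, 0], [0, 0, 0, 0, 0, 0], [0, 0, 0, 0, 0, 0], [0, 0, 0, 0, 0, 0], [0, 0, 0, 0, 0, 0]],
], gripper=-1)

```text
t: 14.62
tool_pos: [0.6375, 0.1995, 0.1388]
orientation: [-2.433, -1.986, 0.002]
force: [-0.4, 0.4, -0.7]
opening: 0.0095
gripper_force: 0.0
```

Run:
```python
from h import *
s=st(); print(w(-161,36))
```

```text
t 14.62 pos [0.6375 0.1995 0.1388] clamp [-159.2   32.2] Fcl [-0.3 -0.5 -0.7] op 0.0095 gf 0.0
[0.64163825 0.20047281]
```

arm_command([
  [[0, 0.1, 0, 0, 0, 0], [0, 0, 0, 0, 0, 0], [0, 0, 0, 0, 0, 0], [0, 0, 0, 0, 0, 0]],
])

```text
t: 14.95
tool_pos: [0.6382, 0.2009, 0.1398]
orientation: [2.433, 1.987, 0.0]
force: [-0.1, -0.5, 0.8]
opening: 0.0009
gripper_force: 0.0
```

Run:
```python
from h import *
s=st()
```

```text
t 14.95 pos [0.6382 0.2009 0.1398] clamp [-160.7   32.5] Fcl [ 0.5 -0.   0.8] op 0.0009 gf 0.0
```

arm_command([
  [[0.4, -0.05, -0.5, 0, 0, 0], [0, 0, -1.5, 0, 0, 0], [0, 0, -1.5, 0, 0, 0], [0, 0, -1.5, 0, 0, 0], [0, 0, -1.2, 0, 0, 0], [0, 0, -0.9, 0, 0, 0], [0, 0, -0.7, 0, 0, 0], [0, 0, -0.4, 0, 0, 0], [0, 0, 0, 0, 0, 0], [0, 0, 0, 0, 0, 0], [0, 0, 0, 0, 0, 0]],
])

```text
t: 15.87
tool_pos: [0.6429, 0.2007, 0.0586]
orientation: [2.433, 1.987, 0.002]
force: [-0.0, 0.9, 0.7]
opening: 0.0003
gripper_force: 0.0
```

Run:
```python
from h import *
s=st()
```

```text
t 15.87 pos [0.6429 0.2007 0.0586] clamp [-161.5   37.2] Fcl [-0.9 -0.2  0.7] op 0.0003 gf 0.0
```

arm_command([
  [[-0.15, 0.03, 0, 0, 0, 0], [-0.2, 0.04, 0, 0, 0, 0], [-0.2, 0.04, 0, 0, 0, 0], [-0.2, 0.04, 0, 0, 0, 0], [-0.15, 0.03, 0, 0, 0, 0], [0, 0, 0, 0, 0, 0], [0, 0, 0, 0, 0, 0]],
])

```text
t: 16.45
tool_pos: [0.6334, 0.2024, 0.0578]
orientation: [2.433, 1.987, 0.001]
force: [2.0, 0.2, 0.4]
opening: 0.0003
gripper_force: 0.6
```

Run:
```python
from h import *
s=st()
```

```text
t 16.45 pos [0.6334 0.2024 0.0578] clamp [-161.2   27.5] Fcl [-0.6  1.9  0.4] op 0.0003 gf 0.6
```

arm_command([
  [[-0.1, 0.02, 0, 0, 0, 0], [-0.1, 0.02, 0, 0, 0, 0], [-0.1, 0.02, 0, 0, 0, 0], [-0.1, 0.02, 0, 0, 0, 0], [0, 0, 0, 0, 0, 0]],
])

```text
t: 16.87
tool_pos: [0.6296, 0.2035, 0.058]
orientation: [2.433, 1.987, 0.002]
force: [4.4, 2.0, -0.6]
opening: 0.0008
gripper_force: 2.1
```

Run:
```python
from h import *
s=st()
```

```text
t 16.87 pos [0.6296 0.2035 0.058 ] clamp [-161.6   23.5] Fcl [-2.9  3.9 -0.6] op 0.0008 gf 2.1
```

arm_command([
  [[-0.1, 0.02, 0, 0, 0, 0], [-0.1, 0.02, 0, 0, 0, 0], [-0.1, 0.02, 0, 0, 0, 0], [-0.1, 0.02, 0, 0, 0, 0], [-0.1, 0.02, 0, 0, 0, 0], [0, 0, 0, 0, 0, 0]],
])

```text
t: 17.37
tool_pos: [0.6251, 0.2048, 0.0582]
orientation: [2.433, 1.987, 0.004]
force: [6.3, 2.7, -2.0]
opening: 0.0005
gripper_force: 3.2
```

arm_command([
  [[-0.1, 0.02, 0, 0, 0, 0], [-0.1, 0.02, 0, 0, 0, 0], [0, 0, 0, 0, 0, 0]],
])

```text
t: 17.62
tool_pos: [0.6231, 0.2052, 0.0583]
orientation: [2.433, 1.987, 0.004]
force: [6.3, 3.1, -0.3]
opening: 0.0003
gripper_force: 3.0
```

Run:
```python
from h import *
s=st()
```

```text
t 17.62 pos [0.6231 0.2052 0.0583] clamp [-161.9   16.9] Fcl [-4.3  5.6 -0.3] op 0.0003 gf 3.0
```

arm_command([
  [[-0.1, 0.02, 0, 0, 0, 0], [-0.1, 0.02, 0, 0, 0, 0], [0, 0, 0, 0, 0, 0]],
])

```text
t: 17.87
tool_pos: [0.621, 0.2057, 0.0583]
orientation: [2.433, 1.987, 0.004]
force: [6.3, 3.5, 0.4]
opening: 0.0005
gripper_force: 2.8
```

arm_command([
  [[-0.1, 0.02, 0, 0, 0, 0], [0, 0, 0, 0, 0, 0]],
])

```text
t: 18.03
tool_pos: [0.62, 0.2058, 0.0583]
orientation: [2.433, 1.987, 0.004]
force: [6.4, 3.7, 0.3]
opening: 0.0001
gripper_force: 2.8
```

arm_command([
  [[-0.1, 0.02, 0, 0, 0, 0], [0, 0, 0, 0, 0, 0]],
])

```text
t: 18.2
tool_pos: [0.619, 0.206, 0.0583]
orientation: [2.433, 1.987, 0.003]
force: [5.8, 2.9, -0.2]
opening: 0.0004
gripper_force: 2.9
```

arm_command([
  [[-0.1, 0.02, 0, 0, 0, 0], [0, 0, 0, 0, 0, 0]],
])

```text
t: 18.37
tool_pos: [0.618, 0.2062, 0.0583]
orientation: [2.433, 1.987, 0.003]
force: [6.0, 3.5, -0.3]
opening: 0.0004
gripper_force: 2.9
```

arm_command([
  [[-0.08, 0.02, 0, 0, 0, 0], [0, 0, 0, 0, 0, 0]],
])

```text
t: 18.53
tool_pos: [0.6172, 0.2064, 0.0583]
orientation: [2.433, 1.987, 0.003]
force: [5.7, 3.7, -0.2]
opening: 0.0004
gripper_force: 3.0
```

Run:
```python
from h import *
s=st()
a=cv2.imread('pics/w4.png')[150:]
t=eyes.read_camera('top'); t=cv2.resize(t[170:240,280:380],(640,448),interpolation=cv2.INTER_CUBIC)
# jaw region diff vs. locked
d=np.abs(t.astype(int)-a).mean(2); print('jaw diff',d[150:200,280:430].mean(),'ref',d[350:440,250:420].mean())
cv2.imwrite('pics/t5.png',t)
```

```text
t 18.53 pos [0.6172 0.2064 0.0583] clamp [-161.9   10.9] Fcl [-4.8  4.8 -0.2] op 0.0004 gf 3.0
jaw diff 12.708133333333333 ref 0.37941176470588234
```

Run:
```python
from h import *
t=cv2.imread('pics/t5.png'); o=cv2.imread('pics/top0.png'); o=cv2.resize(o[170:240,280:380],(640,448),interpolation=cv2.INTER_CUBIC)
a=cv2.imread('pics/w4.png')[150:]
for n,b in (('open',o),('locked',a)):
    d=np.abs(t.astype(int)-b).mean(2); print(n,d[100:200,280:430].mean(), d[120:160,280:430].mean())
```

```text
open 1.952288888888889 1.8541111111111113
locked 7.465777777777777 6.2781666666666665
```

The jaw region now matches the initial open picture, so the handle has sprung open. I'll let the lever back gently and rise clear.

arm_command([
  [[0.3, -0.06, 0, 0, 0, 0], [0.3, -0.06, 0, 0, 0, 0], [0.3, -0.06, 0, 0, 0, 0], [0.3, -0.06, 0, 0, 0, 0], [0.3, -0.06, 0, 0, 0, 0], [0.3, -0.06, 0, 0, 0, 0], [0.4, -0.08, 0, 0, 0, 0], [0.4, -0.08, 0, 0, 0, 0], [0, 0, 1, 0, 0, 0], [0, 0, 2.5, 0, 0, 0], [0, 0, 3, 0, 0, 0], [0, 0, 3, 0, 0, 0]],
])

```text
t: 19.58
tool_pos: [0.6413, 0.2005, 0.1532]
orientation: [-2.432, -1.986, 0.004]
force: [0.5, 0.1, 0.6]
opening: 0.0004
gripper_force: 0.0
```

arm_command([
  [[-1, 1, 3, 0, 0, 0], [-2, 2, 3, 0, 0, 0], [-2.5, 2.5, 2, 0, 0, 0], [-2.5, 2.5, 1, 0, 0, 0], [-2.5, 2.5, 0, 0, 0, 0], [-2.5, 2.5, 0, 0, 0, 0], [-2.5, 2.5, 0, 0, 0, 0], [-1.5, 1.5, 0, 0, 0, 0], [0, 0, 0, 0, 0, 0], [0, 0, 0, 0, 0, 0], [0, 0, 0, 0, 0, 0]],
])

```text
t: 20.5
tool_pos: [0.4726, 0.3702, 0.243]
orientation: [2.433, 1.987, 0.0]
force: [-0.2, -0.2, 0.8]
opening: -0.0001
gripper_force: 0.0
```

Run:
```python
from h import *
s=st(); im=eyes.read_camera('top'); cv2.imwrite('pics/t6.png',cv2.resize(im[155:255,250:390],None,fx=5.7,fy=5.7,interpolation=cv2.INTER_CUBIC))
```

```text
t 20.5 pos [0.4726 0.3702 0.243 ] clamp [-293.3 -163.7] Fcl [ 0.2 -0.2  0.8] op -0.0001 gf 0.0
```

View pics/t6.png

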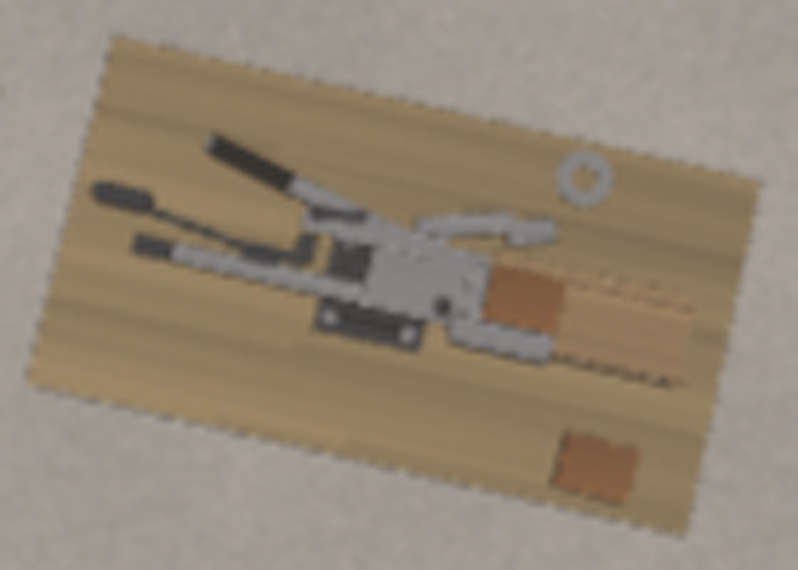

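The final crop shows the block seated against the stop at (525,298) with its pin pressed in and no longer visible. The handle at (210,143) and the lever tab at (122,195) are back in place, and the washer and spare block have not moved.

```bash
python3 -c "
from h import *
print(ticket.close_job())"
```

```text
the job is handed in; nothing more can be done
None
```

The block was pushed against the stop, the pliers were squeezed until locked so the jaw pressed the pin in, then released with the lever; the last picture shows the block still seated and the jig's washer and spare block unmoved, and the job is handed in.

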